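Load the dowel borer and shut its guard

ROBOT

A 6-joint arm with a two-finger parallel gripper is mounted at the origin on the work surface. World frame = base frame: x ahead of the robot, y to its left, z up, the work surface at z = 0. Lengths are in m, angles in rad, forces in N, time in s.
With the tool pointing down it reaches from about 0.425 to 0.95 m from the base axis. Payload 3.5 kg.
Tool frame: the origin (TCP) lies between the finger pads; the fingertips stand 19 mm ahead of it and the grasp point (between the pads) is the TCP (ctrl.nose_length is the distance from the TCP to the fingertips, in m); z points along the fingers, y is the line along which they close (so a half turn about z gives the same grasp; the last joint's range is limited). The gripper opens to 85 mm and grips with 20 to 120 N. Pads are 22 mm wide; open, the fingers measure 114 mm over their backs; the gripper's body (76 mm by 85 mm) begins 54 mm behind the grasp point. The pads swing forward as they close: fully open they stand 13 mm farther back than shut.
Start: joints at [1.177, 0.286, 1.577, -0, 1.279, -0.15], TCP at [0.163, 0.655, 0.25] pointing down, gripper open.
Joint ranges: [-2.77, 2.77], [-0.9, 2.22], [0.21, 2.48], [-1.53, 4.67], [0.24, 2.81], [-2.84, 2.84]. Speed limits (rad/s): [2.79, 2.79, 3.14, 3.14, 3.14, 3.14].

INTERFACE

Orientations are given as a unit quaternion [x, y, z, w].
In Python, from plant import ctrl gives the robot as it stands.
- The arm moves only by the tool apply_moves, never from a script. Its argument "series" is a list of rows, each a list of 6 numbers: the shift along the world's x, y, z scaled (see below), then the turn, a rotation vector about the world's x, y, z scaled (see below). A call has 1 to 20 rows; each row is the pose to reach, as a shift and turn from the pose commanded when the call began; what a row does not reach only later rows make up. The controller multiplies each number of a shift by 0.8 m and each number of a turn by 45 degrees. A row lasts 1/8 s, in which the tool goes at most 62.5 mm and 10.7 degrees, less where a joint would pass 70% of its speed; a pose out of reach is approached as far as the arm can. A call with a number of a shift or a turn outside -1 to 1 is refused whole. A call with a gripper value outside its range is refused whole. "jaw" is the opening, from 0 (shut) to 1 (fully open), set as the call begins (left out, the last holds). The fingers move at their own pace and stop on an object; "squeeze" is the grip in N (left out, the last holds). Time passes only in rows, so rows that repeat a pose let the fingers close. It gives the time, the measured TCP pose, the force, the opening and the grip force at its end, in the units of the state.
- ctrl.get_state(): the state, without advancing time (a new reading comes with each control period).
- ctrl.read_camera(name): name is "scene" or "top" or "wrist"; returns the picture (384x512x3 uint8, red, green, blue); there is no depth.
- ctrl.get_calibration(name): a dict with "fx", "fy", "cx", "cy" (pixels), "xyz" and "orientation" of the camera in the world; the wrist camera has in their place "hand_eye" (4x4, takes a point from camera to tool coordinates, whose origin is the TCP and whose axes are the flange's). Camera axes: x right, y up, looking along -z (the intrinsics and any distortion apply to the point x, -y, -z); pixel columns grow to the right and rows downward; lengths in m; the calibration is good to about 2 mm. A picture is of the moment at which its call begins: read the wrist's pose just before it. get_calibration takes no time and is no camera call.
- ctrl.sign_off(): hands the job in; it is judged then, once.
Trained networks look in the newest picture that a camera, given by its name, has taken for a name from the list of things; names that differ only in an ending like _2 or _b are one class to them, and where a whole thing is asked for, a point or a joint stands for the part that bears it (a point fixed in the world has none). Each returns a list of dicts, best first, with "p" (0 to 1); they miss things now and then, are a little off and sometimes report something else, mostly with a low value. They report only what shows in the picture. A call takes as long as a camera call. They do not tell look-alikes from the thing itself.
- ctrl.boxes_of(thing, camera): "xy" ([column, row] as shares, 0 to 1, of the picture: columns of its width, rows of its height, amid what is visible of it).
- ctrl.silhouettes(thing, camera): "pixels" (384x512 bool, what is visible of it) and "xy" ([column, row] as shares, 0 to 1, of the picture: columns of its width, rows of its height, amid what is visible of it).
The state is a dict: "time": time; "qpos": joint angles; "dq": joint speeds; "joint_efforts": joint torques, N m; "eef_pos": TCP position; "tcp_rot": TCP orientation; "contact_force": force on the tool from outside, world axes, zero at the start; "wrist_torque": the same for the moment, N m; "opening": opening from 0.0 (shut) to 1.0 (fully open); "finger_force": force on a finger pad.
Only numpy, scipy, OpenCV 4.12 (cv2) and the standard library are available. Lean on these libraries where they do the work, as an engineer would, in place of code of your own. Each camera call takes 0.05 s, during which the arm holds its last target. There are 200 camera calls.

TASK

Slide the clear guard of the dowel borer fully open, then lay the wooden blank with the stepped end on the machine's bed, the same side down as it lies now, with its square end flush against the drill face and its long side flush against the low fence. Then slide the guard fully shut over it, and leave the plain blank where it is.

Things in the scene. Friction and masses are not known exactly. Their poses are not given: they have to be found in the camera images.
- borer: Grey fixed benchtop dowel borer, 210 mm (its x) by 390 mm (y), turned up to 0.2 rad. Origin on the bench under the work chamber's middle, z up. Chamber inside: x -93 to 93, y -90 to 80 mm; bed 30 mm above the bench, walls and track up to 104 mm. Motor housing beyond the chamber at y 80 to 290 mm, round motor to 400 mm.
- seat (a point): Point on the bed, at the foot of the drill face, where point square_end lies when the blank is home: borer x 10, y 80, z 30 mm. The blank's y then points along the borer's y. The drill face is the upright chamber end at borer y = 80 mm, with the small dark drill bore in it. Axes as the borer's.
- fence (a point): Middle of the fence's top edge on its work side: borer x 30, y -5, z 40 mm. The low aluminium fence runs 155 mm along borer y on the bed, 15 mm wide (x 30 to 45 mm) and only 10 mm high, so a finger holding the blank's upper part can stand over it. The blank's +x side lies against it. Axes as the borer's.
- guard (a joint): Travel of the clear guard (194 x 184 mm, clear sheet in a thin aluminium frame, its top 100 mm above the bench) along the borer's +y, in m: 0 fully shut over the chamber (end stop), 0.18 fully open over the motor housing (end stop). About 3 N of friction; it stays where it is left. It starts up to 0.04 open.
- guard_bar (a point): Centre of the guard's black handle bar, 135 mm above the bench: 100 mm long across the track (along borer x), 14 mm wide (y), 18 mm high, 26 mm of open space under it, on posts 38 to 50 mm from its middle. At guard = 0 it is at borer x 0, y -6 mm; it moves with the guard. Axes as the borer's.
- blank: Loose wooden blank with a stepped end, about 100 g: 40 mm wide (its x), 100 long (y), 44 high. Full section from y -20 to +50 mm (square end); from y -50 to -20 mm only a tongue 20 mm high remains, at the bottom. Origin at the underside's middle, z up. Lies on the bench right of the machine, its y within 0.6 rad of world +y.
- square_end (a point): Bottom edge middle of the blank's square end (blank x 0, y +50 mm, z 0). Axes as the blank's.
- plain_blank: The other loose wooden blank, not to be moved: 40 x 100 x 44 mm block, square at both ends. Origin at the middle of the underside. Lies beside the stepped blank, either nearer to or farther from the robot.
Things that resemble listed ones, but are neither listed nor needed, are in the scene too. Leave any red or yellow look-alike of the blank alone.

How it is judged:
By the outcome, as a careful person would: the job done as asked, in the order asked, and still so for the second after the job is handed in, with the robot touching nothing.
It also fails if it takes over 72 s, if anything falls off the work surface, if the arm or the gripper's body presses on something with over 40 N, if the wrist force passes 120 N, or if a joint passes its speed limit or range.

## Working session

There is one attempt and no reset: what is moved stays moved. The work goes in short steps, Python scripts to look and compute and a tool call to move; the robot and the scene stay as the last step left them, time stands still between calls to the robot, and variables do not carry over. Pictures are saved under pics/ and viewed, at most 10 in all, crops included, and the job is handed in when it is done.

Besides the shell and the picture viewer there is one more tool, called after "Call:" by a JSON object that holds its "api" and its "payload", one argument or row to a line. apply_moves: Moves the arm, as the interface text tells. Shifts and turns lie within -1 to 1; 1 stands for 0.8 m of shift or 45 degrees of turn. Its arguments: {"type":"object","properties":{"series":{"type":"array"},"jaw":{"type":"number"},"squeeze":{"type":"number"}},"required":["series"]}

```bash
mkdir -p pics; ls
cat > h.py <<'E'
import numpy as np,cv2
from scipy.spatial.transform import Rotation as R
from plant import ctrl
def cam(n,st=None):
    c=ctrl.get_calibration(n)
    K=np.array([[c['fx'],0,c['cx']],[0,c['fy'],c['cy']],[0,0,1]])
    if 'hand_eye' in c:
        st=st or ctrl.get_state(); T=np.eye(4); T[:3,:3]=R.from_quat(st['tcp_rot']).as_matrix(); T[:3,3]=st['eef_pos']
        T=T@np.array(c['hand_eye'])
    else:
        T=np.eye(4); T[:3,:3]=R.from_quat(c['orientation']).as_matrix(); T[:3,3]=c['xyz']
    return K,T,c
def ray(K,T,uv,z):
    d=T[:3,:3]@np.array([(uv[0]-K[0,2])/K[0,0],-(uv[1]-K[1,2])/K[1,1],-1])
    return T[:3,3]+d*(z-T[2,3])/d[2]
def proj(K,T,P):
    p=(np.atleast_2d(P)-T[:3,3])@T[:3,:3]; 
    return np.c_[K[0,0]*p[:,0]/-p[:,2]+K[0,2],K[1,1]*-p[:,1]/-p[:,2]+K[1,2]]
def snap(n,f):
    im=ctrl.read_camera(n); cv2.imwrite('pics/'+f,im[:,:,::-1]); return im
E
python3 - <<'E'
from h import *
print(ctrl.get_state())
a=snap('scene','s0.png');b=snap('top','t0.png');c=snap('wrist','w0.png')
for n in ('scene','top'): 
    print(n,ctrl.get_calibration(n))
    for t in ('borer','guard_bar','blank','plain_blank','fence'):
        print(t,[(np.round(np.array(d['xy'])*[512,384],1).tolist(),round(d['p'],2)) for d in ctrl.boxes_of(t,n)])
print(ctrl.get_calibration('wrist'))
cv2.imwrite('pics/st.png',cv2.resize(np.vstack([a,b])[:,:,::-1],(400*1,600)))
E
```

```text
pics
{'time': 0.0, 'qpos': array([ 1.17702373e+00,  2.87195390e-01,  1.57816433e+00,  1.95914145e-05,
        1.27857894e+00, -1.50017422e-01]), 'dq': array([-0.00125605, -0.00148357,  0.00020612,  0.00015542,  0.00197565,
        0.0004022 ]), 'joint_efforts': array([-2.97101633e-04, -4.05982804e+01, -2.92629039e+01, -2.17698243e-04,
        5.90651194e-03, -8.63672909e-06]), 'eef_pos': array([0.16265514, 0.65448924, 0.24893416]), 'tcp_rot': array([ 1.21578808e-01,  9.92581089e-01, -1.12739251e-03, -3.24051062e-04]), 'contact_force': array([-0.57561853,  0.09038415,  0.93711972]), 'wrist_torque': array([ 0.01758643, -0.00607727, -0.00057774]), 'finger_force': 0.0, 'opening': 0.9983943284997168}
scene {'fx': 475.861491190883, 'fy': 475.861491190883, 'cx': 254.346668879511, 'cy': 192.97857538376118, 'xyz': array([ 1.01099891, -0.1029674 ,  0.93846606]), 'orientation': array([0.18135177, 0.20676378, 0.70787888, 0.65059032])}
borer [([411.9, 250.4], 0.78)]
guard_bar [([369.6, 238.9], 0.79)]
blank [([153.5, 155.3], 0.85), ([117.8, 244.9], 0.84), ([251.1, 193.6], 0.8), ([192.1, 184.5], 0.
[... 375 characters left out ...]
 [([166.6, 166.7], 0.68)]
blank [([264.6, 220.0], 0.87), ([363.5, 251.6], 0.78), ([367.9, 161.8], 0.73), ([319.3, 218.8], 0.57)]
plain_blank [([319.3, 152.2], 0.62), ([316.9, 219.3], 0.36)]
fence [([119.5, 162.6], 0.93), ([318.7, 216.6], 0.5)]
{'fx': 297.1685249435898, 'fy': 297.1685249435898, 'cx': 258.53787763315097, 'cy': 197.16385349746554, 'hand_eye': array([[-6.18010951e-04,  9.63409658e-01,  2.68032550e-01,
         6.75680082e-02],
       [ 9.99999809e-01,  6.02084991e-04,  1.41610924e-04,
        -3.51083805e-05],
       [-2.49490442e-05,  2.68032587e-01, -9.63409846e-01,
        -1.23329269e-01],
       [ 0.00000000e+00,  0.00000000e+00,  0.00000000e+00,
         1.00000000e+00]])}
```

View pics/t0.png

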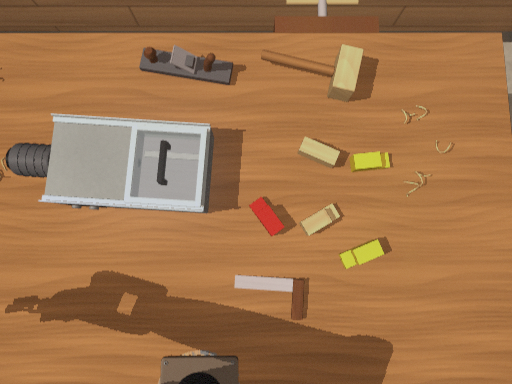

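View pics/s0.png

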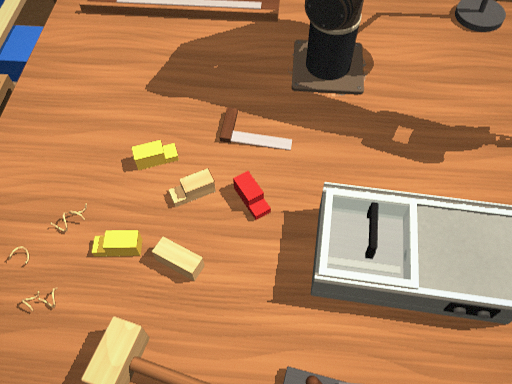

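Scene and top views: the candidates for the stepped blank are the wooden stepped one at top (320,219), scene (192,186); the plain wooden one at top (319,152); yellow stepped ones at top (363,252) and (371,161); and a red stepped one at top (266,216). By the description I pick the wooden one with the tongue, at top (320,219). The borer sits at the left, with its bar at (163,162).

```bash
cat >> h.py <<'E'
from scipy.optimize import minimize
def box(x0,x1,y0,y1,z0,z1): return np.array([[x,y,z] for x in (x0,x1) for y in (y0,y1) for z in (z0,z1)])/1000
BL=[box(-20,20,-20,50,0,44),box(-20,20,-50,-20,0,20)]
PL=[box(-20,20,-50,50,0,44)]
BO=[box(-105,105,-100,290,0,104)]
BAR=[box(-50,50,-7,7,-9,9)]
S=4
def render(parts,p,K,T,z0=0,shape=(384,512)):
    Rm=R.from_euler('z',p[2]).as_matrix(); m=np.zeros(shape,np.uint8)
    for b in parts:
        q=proj(K,T,b@Rm.T+[p[0],p[1],z0])
        cv2.fillConvexPoly(m,cv2.convexHull(np.round(q*16).astype(np.int32)),1,shift=4)
    return m.astype(bool)
def fit(parts,p0,views,z0=0,ign=None):
    def cost(s):
        p=p0+np.array(s)*[.01,.01,.1]; c=0
        for K,T,m in views:
            r=render(parts,p,K,T,z0); c+=1-(r&m).sum()/max(1,(r|m).sum())
        return c
    best=None
    for a in (-1.5,0,1.5):
        o=minimize(cost,[0,0,a],method='Nelder-Mead',options=dict(initial_simplex=[[0,0,a],[2,0,a],[0,2,a],[0,0,a+1.5]],xatol=.01,fatol=1e-4))
        if best is None or o.fun<best.fun: best=o
    return p0+best.x*[.01,.01,.1],best.fun/len(views)
E
cat > f1.py <<'E'
from h import *
def near(t,n,uv):
    L=ctrl.silhouettes(t,n); 
    return min(L,key=lambda d:np.hypot(*(np.array(d['xy'])*[512,384]-uv)))['pixels'].astype(bool)
cs=ctrl.read_camera('scene');ct=ctrl.read_camera('top')
ims={'scene':cs,'top':ct}
for t,parts,uv,z,zz in (('blank',BL,{'scene':(192,186),'top':(320,219)},.02,0),('plain_blank',PL,{'scene':(178,258),'top':(319,152)},.03,0),('guard_bar',BAR,{'scene':(371,230),'top':(163,162)},.135,.135),('borer',BO,{'scene':(411,250),'top':(125,161)},.1,0)):
    V=[]
    for n in uv:
        K,T,_=cam(n); m=near(t,n,uv[n]); V.append((K,T,m)); print(t,n,m.sum(),np.argwhere(m).min(0)[::-1],np.argwhere(m).max(0)[::-1])
        if t in('borer','guard_bar'): ims[n]=ims[n].copy(); ims[n][m]=ims[n][m]*.5+np.array([128,0,0])*(1 if t=='borer' else 0)
    K,T,_=cam('top'); P=ray(K,T,uv['top'],z); p0=np.array([P[0],P[1],0.])
    if t=='borer':
        p0=pb
    for vs in (V,V[:1],V[1:]): r=fit(parts,p0,vs,zz); print(np.round(r[0],4),round(r[1],3))
    if t=='guard_bar': pb=fit(parts,p0,V,zz)[0]
cv2.imwrite('pics/m.png',cv2.resize(np.vstack([ims['scene'],ims['top']]),(400,600))[:,:,::-1])
E
python3 f1.py
```

```text
blank scene 1032 [169 169] [215 206]
blank top 648 [300 204] [338 235]
[ 0.4396 -0.3105  0.5462] 0.063
[ 0.4386 -0.3101  0.5067] 0.064
[ 0.4395 -0.3105  0.5451] 0.047
plain_blank scene 1257 [152 237] [204 280]
plain_blank top 756 [298 136] [338 167]
[ 0.6164 -0.31   -0.4277] 0.048
[ 0.6164 -0.3095 -0.4275] 0.037
[ 0.6167 -0.3103 -0.4732] 0.043
guard_bar scene 8563 [319 187] [418 288]
guard_bar top 6084 [124 123] [207 206]
[0.5838 0.1227 0.34  ] 0.929
[0.6575 0.0469 1.5259] 0.916
[ 0.5976  0.1127 -0.5333] 0.927
borer scene 22848 [311 183] [511 323]
borer top 16020 [  6 113] [213 212]
[ 0.5686  0.0772 -0.0654] 0.062
[ 0.5662  0.078  -0.0702] 0.007
[ 0.571   0.0762 -0.0685] 0.096
```

View pics/w0.png

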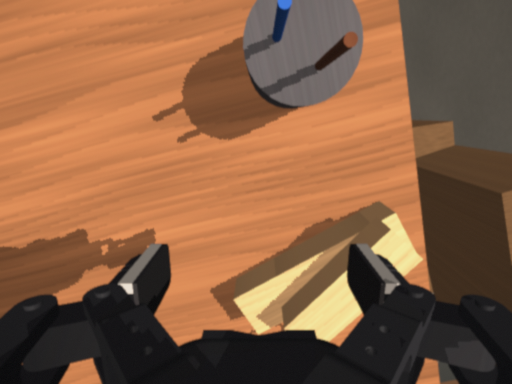

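w0 shows only the look-alike offcuts by the table edge (disc at 300,50; board at 330,280), nothing needed. Next I fit the bar from its dark pixels, crop the chosen blank, and compute the moves.

Run:
```python
from h import *
V=[]
for n,(u0,v0,u1,v1) in (('scene',(360,195,385,265)),('top',(150,135,180,192))):
    im=cv2.imread(f'pics/{n[0]}0.png').max(2); m=np.zeros((384,512),bool); m[v0:v1,u0:u1]=im[v0:v1,u0:u1]<75
    l,k,s,c=cv2.connectedComponentsWithStats(m.astype(np.uint8)); i=1+s[1:,4].argmax(); m=l==i; print(n,s[i],c[i])
    V.append((*cam(n)[:2],m))
Rb=R.from_euler('z',-.07).as_matrix(); o=np.array([.5662,.078,0])
K,T,_=V[1]; P=ray(K,T,(163,162),.135)
bar=[box(-50,50,-7,7,-9,9),box(38,50,-7,7,-35,-9),box(-50,-38,-7,7,-35,-9)]
for vs in (V,V[:1],V[1:]):
    p,c=fit(bar,np.array([P[0],P[1],-.07]),vs,.135); print(p,c,'in borer',Rb.T@(np.array([p[0],p[1],.135])-o))
s=cv2.imread('pics/s0.png')[140:290,80:280]
cv2.imwrite('pics/crop.png',cv2.resize(s,None,fx=3,fy=3,interpolation=cv2.INTER_CUBIC))
```

```text
scene [365 203  13  55 465] [372.12688172 229.68172043]
top [157 141  14  44 317] [162.29652997 162.2681388 ]
[ 0.56625817  0.07117091 -0.22      ] 1.0 in borer [ 0.00053567 -0.0068083   0.135     ]
[ 0.56625817  0.07117091 -0.22      ] 1.0 in borer [ 0.00053567 -0.0068083   0.135     ]
[ 0.56625817  0.07117091 -0.22      ] 1.0 in borer [ 0.00053567 -0.0068083   0.135     ]
```

View pics/crop.png

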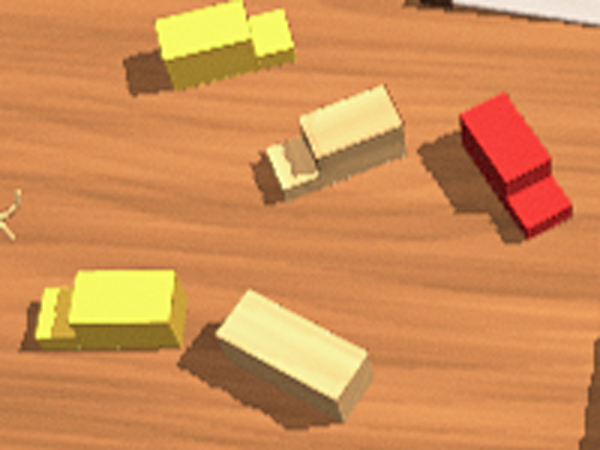

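The crop confirms it: natural wood, lower tongue at crop (290,165), full section at (355,125), and the plain blank is separate. I mixed up the return order of connectedComponents, so I'm fixing that.

Run:
```python
from h import *
V=[]
for n,(u0,v0,u1,v1) in (('scene',(360,195,385,265)),('top',(150,135,180,192))):
    im=cv2.imread(f'pics/{n[0]}0.png').max(2); m=np.zeros((384,512),bool); m[v0:v1,u0:u1]=im[v0:v1,u0:u1]<75
    k,l,s,c=cv2.connectedComponentsWithStats(m.astype(np.uint8)); i=1+s[1:,4].argmax()
    V.append((*cam(n)[:2],l==i))
Rb=R.from_euler('z',-.07).as_matrix(); o=np.array([.5662,.078,0])
K,T,_=V[1]; P=ray(K,T,(163,162),.135)
bar=[box(-50,50,-7,7,-9,9),box(38,50,-7,7,-35,-9),box(-50,-38,-7,7,-35,-9)]
for vs in (V,V[:1],V[1:]):
    p,c=fit(bar,np.array([P[0],P[1],-.07]),vs,.135); print(p,c,'in borer',Rb.T@(np.array([p[0],p[1],.135])-o))
st=ctrl.get_state(); M=R.from_quat(st['tcp_rot']).as_matrix(); print(st['eef_pos'],'tool x deg',np.degrees(np.arctan2(M[1,0],M[0,0])),st['time'])
```

```text
[ 0.56962241  0.07245687 -0.07535979] 0.24769852828453165 in borer [ 0.00380174 -0.00529018  0.135     ]
[ 0.56952259  0.07367923 -0.09922097] 0.2091836734693877 in borer [ 0.00361666 -0.00407779  0.135     ]
[ 0.56718313  0.07366198 -0.03704128] 0.2678983833718245 in borer [ 0.00128413 -0.00425863  0.135     ]
[0.16290414 0.65503487 0.25030467] tool x deg 166.03044042826522 1.15
```

Call:
{"api": "apply_moves", "payload": {
  "series": [
    [0.13,-0.18,0,0,0,0.222],
    [0.25,-0.36,0,0,0,0.222],
    [0.38,-0.54,0,0,0,0.222],
    [0.507,-0.727,0,0,0,0.222],
    [0.507,-0.727,0,0,0,0.222],
    [0.507,-0.727,0,0,0,0.222],
    [0.507,-0.727,0,0,0,0.222],
    [0.507,-0.727,0,0,0,0.222],
    [0.507,-0.727,0,0,0,0.222],
    [0.507,-0.727,0,0,0,0.222],
    [0.507,-0.727,0,0,0,0.222],
    [0.507,-0.727,0,0,0,0.222],
    [0.507,-0.727,0,0,0,0.222],
    [0.507,-0.727,0,0,0,0.222],
    [0.507,-0.727,0,0,0,0.222]
  ],
  "jaw": 0.7,
  "squeeze": 25
}}

```text
time: 3.02
eef_pos: [0.5677, 0.0751, 0.2504]
tcp_rot: [0.034, 0.999, 0.0, -0.0]
contact_force: [0.1, -0.1, 0.2]
opening: 0.701
finger_force: 0.0
```

Run:
```python
from h import *
st=ctrl.get_state(); print(st['eef_pos'],st['tcp_rot'],st['time'])
im=snap('wrist','w1.png'); K,T,_=cam('wrist',st); np.savez('w1.npz',K=K,T=T)
# overlay of estimated bar and borer frame
Rb=R.from_euler('z',-.07).as_matrix(); o=np.array([.5662,.078,0])
v=im[:,:,::-1].copy()
def line(P,c): cv2.polylines(v,[np.round(proj(K,T,np.array(P)/1000@Rb.T+o)).astype(int)],True,c,1)
line([[-50,-12,144],[50,-12,144],[50,2,144],[-50,2,144]],(0,0,255))
line([[-105,-100,104],[105,-100,104],[105,290,104],[-105,290,104]],(0,255,0))
line([[30,-82,40],[30,72,40],[45,72,40],[45,-82,40]],(255,0,0))
cv2.imwrite('pics/w1o.png',v)
```

```text
[0.56771194 0.07505765 0.25040861] [ 3.35820602e-02  9.99435952e-01  1.35642668e-04 -6.93786599e-05] 3.025
```

View pics/w1o.png

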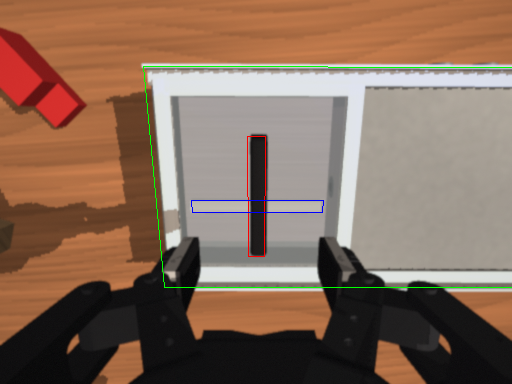

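The overlay of the bar and track fits the picture very well: bar at (258,195), frame corner at (145,67). Descending onto the bar.

Call:
{"api": "apply_moves", "payload": {
  "series": [
    [0,0,-0.07,0,0,0],
    [0,0,-0.12,0,0,0],
    [0,0,-0.144,0,0,0],
    [0,0,-0.144,0,0,0],
    [0,0,-0.144,0,0,0]
  ]
}}

```text
time: 3.7
eef_pos: [0.5699, 0.0736, 0.1373]
tcp_rot: [0.035, 0.999, -0.0, 0.002]
contact_force: [0.6, 0.5, 0.1]
opening: 0.703
finger_force: 0.0
```

Call:
{"api": "apply_moves", "payload": {
  "series": [
    [0,0,0,0,0,0],
    [0,0,0,0,0,0],
    [0,0,0,0,0,0],
    [0,0,0,0,0,0],
    [0,0,0,0,0,0]
  ],
  "jaw": 0,
  "squeeze": 25
}}

```text
time: 4.32
eef_pos: [0.5691, 0.0736, 0.1362]
tcp_rot: [0.035, 0.999, 0.0, 0.001]
contact_force: [-0.8, 1.5, 6.0]
opening: 0.155
finger_force: 28.4
```

Call:
{"api": "apply_moves", "payload": {
  "series": [
    [0.002,0.025,0,0,0,0],
    [0.005,0.07,0,0,0,0],
    [0.008,0.12,0,0,0,0],
    [0.012,0.17,0,0,0,0],
    [0.014,0.2,0,0,0,0],
    [0.015,0.215,0,0,0,0],
    [0.0155,0.22,0,0,0,0],
    [0.0155,0.222,0,0,0,0],
    [0.0155,0.222,0,0,0,0],
    [0.0155,0.222,0,0,0,0]
  ]
}}

```text
time: 5.58
eef_pos: [0.5815, 0.2498, 0.1362]
tcp_rot: [0.035, 0.999, -0.001, 0.0]
contact_force: [-0.6, -3.7, 5.6]
opening: 0.158
finger_force: 28.5
```

Call:
{"api": "apply_moves", "payload": {
  "series": [
    [0,0.003,0,0,0,0],
    [0.0005,0.006,0,0,0,0],
    [0.0005,0.006,0,0,0,0]
  ]
}}

```text
time: 5.95
eef_pos: [0.5815, 0.25, 0.1362]
tcp_rot: [0.034, 0.999, -0.006, -0.001]
contact_force: [-5.1, -17.2, 10.3]
opening: 0.155
finger_force: 29.8
```

Call:
{"api": "apply_moves", "payload": {
  "series": [
    [0,-0.005,0,0,0,0],
    [0,-0.005,0,0,0,0],
    [0,-0.005,0,0,0,0]
  ],
  "jaw": 0.6
}}

```text
time: 6.32
eef_pos: [0.581, 0.2521, 0.1345]
tcp_rot: [0.035, 0.999, 0.0, -0.0]
contact_force: [-0.3, -0.7, 0.2]
opening: 0.598
finger_force: 0.0
```

Call:
{"api": "apply_moves", "payload": {
  "series": [
    [0,0,0.05,0,0,0],
    [0,0,0.1,0,0,0],
    [0,-0.05,0.15,0,0,0],
    [-0.01,-0.12,0.15,0,0,0],
    [-0.01,-0.18,0.15,0,0,0],
    [-0.013,-0.222,0.15,0,0,0],
    [-0.013,-0.222,0.15,0,0,0],
    [-0.013,-0.222,0.15,0,0,0],
    [-0.013,-0.222,0.15,0,0,0]
  ]
}}

```text
time: 7.45
eef_pos: [0.5709, 0.0755, 0.255]
tcp_rot: [0.034, 0.999, 0.0, -0.0]
contact_force: [-0.5, 0.6, 0.3]
opening: 0.6
finger_force: 0.0
```

Run:
```python
from h import *
st=ctrl.get_state(); print(st['eef_pos'],st['tcp_rot'],st['time'])
im=snap('wrist','w2.png'); K,T,_=cam('wrist',st); np.savez('w2.npz',K=K,T=T)
Rb=R.from_euler('z',-.07).as_matrix(); o=np.array([.5662,.077,0])
v=cv2.resize(im[:,:,::-1],None,fx=1.5,fy=1.5)
def line(P,c): cv2.polylines(v,[np.round(1.5*proj(K,T,np.array(P)/1000@Rb.T+o)).astype(int)],True,c,1)
line([[-50,167,144],[50,167,144],[50,181,144],[-50,181,144]],(0,0,255))
line([[-105,-100,104],[105,-100,104],[105,290,104],[-105,290,104]],(0,255,0))
line([[30,-82.5,40],[30,72.5,40],[45,72.5,40],[45,-82.5,40]],(255,0,0))
line([[-93,-90,30],[93,-90,30],[93,80,30],[-93,80,30]],(255,0,255))
cv2.imwrite('pics/w2o.png',v)
```

```text
[0.57090132 0.07546576 0.2550113 ] [ 3.38660508e-02  9.99426369e-01  1.43769963e-04 -6.07255942e-05] 7.45
```

View pics/w2o.png

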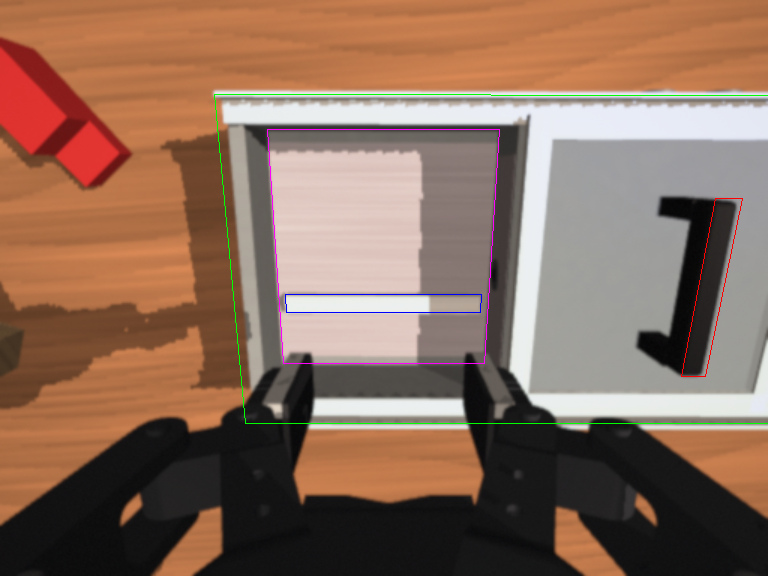

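Guard open, chamber empty. The fence (at 383,303) and bed match my overlay within about 1 mm. The bar at (700,290) looks slightly short of the predicted full-open line, so I'm checking that.

Run:
```python
from h import *
Rb=R.from_euler('z',-.07).as_matrix(); o=np.array([.5662,.077,0])
bar=[box(-50,50,-7,7,-9,9),box(38,50,-7,7,-35,-9),box(-50,-38,-7,7,-35,-9)]
def B(p): return (Rb.T@(np.array([p[0],p[1],0])-o)*1000).round(1)
for f,(u0,v0,u1,v1),y0 in (('w1',(240,125,275,262),-5),('w2',(415,120,500,260),172)):
    d=np.load(f+'.npz'); K,T=d['K'],d['T']
    im=cv2.imread(f'pics/{f}.png').max(2); m=np.zeros((384,512),bool); m[v0:v1,u0:u1]=im[v0:v1,u0:u1]<60
    p0=np.r_[(Rb@[0,y0/1000,0]+o)[:2],-.07]
    p,c=fit(bar,p0,[(K,T,m)],.135); print(f,m.sum(),B(p),p[2],c)
for n,y0 in (('scene',172),('top',172)):
    K,T,_=cam(n); im=snap(n,n+'1.png').max(2); p0=np.r_[(Rb@[0,y0/1000,0]+o)[:2],-.07]
    q=proj(K,T,[p0[0],p0[1],.13])[0].astype(int); m=np.zeros((384,512),bool)
    sl=np.s_[max(q[1]-35,0):q[1]+35,max(q[0]-14,0):q[0]+14]; m[sl]=im[sl]<75
    p,c=fit(bar,p0,[(K,T,m)],.135); print(n,m.sum(),B(p),p[2],c)
```

```text
w1 1858 [ 0.7 -2.2  0. ] -0.07592195227660797 0.16230838593327324
w2 3639 [  0.7 171.2   0. ] -0.0624531633935544 0.180589957216843
scene 610 [  4.5 172.1   0. ] -0.10810263774577047 0.21038961038961035
top 580 [ 22.9 166.6   0. ] 0.057446345754931405 0.7700650759219089
```

The wrist fit agrees with the stop within calibration error, and the force rose 13 N with no motion at the stop. So the guard is fully open. Now to the blank.

Call:
{"api": "apply_moves", "payload": {
  "series": [
    [-0.03,-0.07,0,0,0,-0.22],
    [-0.06,-0.14,0,0,0,-0.44],
    [-0.08,-0.21,0,0,0,-0.66],
    [-0.11,-0.28,0,0,0,-0.88],
    [-0.13,-0.35,0,0,0,-1],
    [-0.16,-0.42,-0.02,0,0,-1],
    [-0.174,-0.466,-0.044,0,0,-1],
    [-0.174,-0.466,-0.044,0,0,-1],
    [-0.174,-0.466,-0.044,0,0,-1],
    [-0.174,-0.466,-0.044,0,0,-1]
  ],
  "jaw": 1
}}

```text
time: 8.85
eef_pos: [0.4326, -0.2977, 0.2207]
tcp_rot: [0.414, 0.91, -0.0, 0.001]
contact_force: [0.1, -0.3, 0.1]
opening: 1.001
finger_force: 0.0
```

Call:
{"api": "apply_moves", "payload": {
  "series": [
    [0,0,0,0,0,-0.22],
    [0,0,0,0,0,-0.22],
    [0,0,0,0,0,-0.22],
    [0,0,0,0,0,-0.22]
  ]
}}

```text
time: 9.35
eef_pos: [0.4319, -0.2983, 0.2201]
tcp_rot: [0.491, 0.871, -0.0, 0.0]
contact_force: [0.2, -0.1, -0.6]
opening: 1.001
finger_force: 0.0
```

Run:
```python
from h import *
st=ctrl.get_state(); M=R.from_quat(st['tcp_rot']).as_matrix(); print(st['eef_pos'],np.degrees(np.arctan2(M[1,0],M[0,0])),st['time'])
im=snap('wrist','w3.png'); K,T,_=cam('wrist',st)
for d in ctrl.silhouettes('blank','wrist'):
    m=d['pixels'].astype(bool); print(np.array(d['xy'])*[512,384],d['p'],m.sum())
    if np.hypot(*(np.array(d['xy'])*[512,384]-proj(K,T,[.436,-.304,.02])[0]))<60:
        p,c=fit(BL,np.array([.4396,-.3105,.53]),[(K,T,m)]); print(p,c)
        r=render(BL,p,K,T); v=im[:,:,::-1].copy(); cs,_=cv2.findContours(r.astype(np.uint8),0,1); cv2.drawContours(v,cs,-1,(0,0,255),1); cv2.imwrite('pics/w3o.png',v)
```

```text
[ 0.43189375 -0.29832586  0.22008876] 121.22862094769373 9.35
[334.8992  78.1056] 0.91 4471
[317.2864 318.1056] 0.77 1538
[258.6112 184.8192] 0.67 3335
[ 0.43772671 -0.3092709   0.52708561] 0.028546460821438968
[144.5888 216.384 ] 0.57 3233
```

View pics/w3o.png

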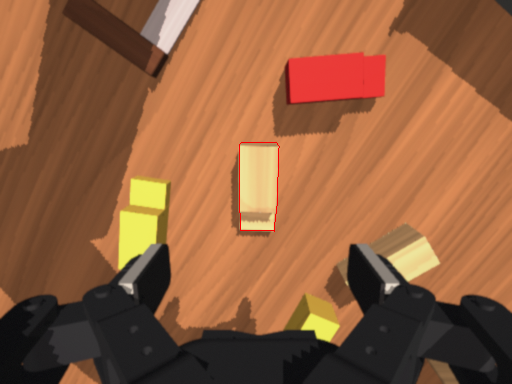

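The red contour sits exactly on the wooden stepped blank at (258,187). Red, yellow and plain pieces are all clear of the finger paths. Grasping.

Call:
{"api": "apply_moves", "payload": {
  "series": [
    [0,0,-0.07,0,0,-0.022],
    [0,-0.001,-0.14,0,0,-0.022],
    [0,-0.001,-0.2,0,0,-0.022],
    [0,-0.001,-0.225,0,0,-0.022],
    [0,-0.001,-0.234,0,0,-0.022],
    [0,-0.001,-0.234,0,0,-0.022],
    [0,-0.001,-0.234,0,0,-0.022]
  ]
}}

```text
time: 10.32
eef_pos: [0.4326, -0.3002, 0.0342]
tcp_rot: [0.499, 0.867, -0.0, 0.001]
contact_force: [-0.4, -0.2, 0.4]
opening: 0.999
finger_force: 0.0
```

Call:
{"api": "apply_moves", "payload": {
  "series": [
    [0,0,0,0,0,0],
    [0,0,0,0,0,0],
    [0,0,0,0,0,0],
    [0,0,0,0,0,0],
    [0,0,0,0,0,0]
  ],
  "jaw": 0,
  "squeeze": 30
}}

```text
time: 10.95
eef_pos: [0.432, -0.2997, 0.0333]
tcp_rot: [0.499, 0.867, -0.0, 0.0]
contact_force: [-0.3, 1.9, 4.9]
opening: 0.464
finger_force: 31.8
```

Call:
{"api": "apply_moves", "payload": {
  "series": [
    [0,0,0.05,0,0,0],
    [0,0,0.12,0,0,0],
    [0,0,0.19,0,0,0],
    [0,0,0.234,0,0,0],
    [0,0,0.234,0,0,0]
  ]
}}

```text
time: 11.58
eef_pos: [0.4329, -0.3005, 0.2229]
tcp_rot: [0.499, 0.867, -0.001, 0.003]
contact_force: [0.5, -0.4, -2.1]
opening: 0.464
finger_force: 31.3
```

Run:
```python
from h import *
st=ctrl.get_state(); M=R.from_quat(st['tcp_rot']).as_matrix(); print(st['eef_pos'],np.degrees(np.arctan2(M[1,0],M[0,0])),st['time'],st['opening'],st['finger_force'])
```

```text
[ 0.43285179 -0.30046919  0.22291571] 120.13355430409982 11.575 0.463807962417877 31.29548728466034
```

Call:
{"api": "apply_moves", "payload": {
  "series": [
    [0.02,0.05,0,0,0,-0.1],
    [0.04,0.11,0,0,0,-0.2],
    [0.06,0.17,0,0,0,-0.35],
    [0.085,0.24,0,0,0,-0.5],
    [0.11,0.31,0,0,0,-0.65],
    [0.135,0.38,0,0,0,-0.758],
    [0.16,0.45,0,0,0,-0.758],
    [0.175,0.49,0,0,0,-0.758],
    [0.178,0.505,0,0,0,-0.758],
    [0.178,0.505,0,0,0,-0.758],
    [0.178,0.505,0,0,0,-0.758],
    [0.178,0.505,0,0,0,-0.758]
  ]
}}

```text
time: 13.08
eef_pos: [0.5739, 0.1034, 0.2198]
tcp_rot: [0.732, 0.682, -0.0, -0.0]
contact_force: [-1.2, 0.1, -0.7]
opening: 0.464
finger_force: 31.2
```

```bash
cat > b.py <<'E'
from h import *
st=ctrl.get_state(); M=R.from_quat(st['tcp_rot']).as_matrix(); Rb=R.from_euler('z',-.07).as_matrix()
print('borer',(Rb.T@(st['eef_pos']-[.5662,.0764,0])*1000).round(1),np.degrees(np.arctan2(M[1,0],M[0,0])).round(2),st['time'],'F',(Rb.T@st['contact_force']).round(1),st['opening'],'tilt',M[:,2].round(4))
E
python3 b.py
```

```text
borer [  5.8  27.5 219.8] 85.92 13.075 F [-1.2  0.  -0.7] 0.46405218737122234 tilt [-3.e-04 -2.e-04 -1.e+00]
```

Call:
{"api": "apply_moves", "payload": {
  "series": [
    [0,0,-0.05,0,0,0],
    [0,0,-0.1,0,0,0],
    [0,0,-0.15,0,0,0],
    [0,0,-0.18,0,0,0],
    [0,0,-0.192,0,0,0],
    [0,0,-0.1935,0,0,0],
    [0,0,-0.1935,0,0,0],
    [0,0,-0.1935,0,0,0]
  ]
}}

```text
time: 14.08
eef_pos: [0.5751, 0.1046, 0.0666]
tcp_rot: [0.731, 0.682, 0.001, 0.001]
contact_force: [0.2, 1.0, -0.6]
opening: 0.463
finger_force: 31.3
```

```bash
python3 b.py
```

```text
borer [ 6.9 28.8 66.6] 86.02 14.075 F [ 0.2  1.  -0.6] 0.46311308647411575 tilt [ 0.0026  0.     -1.    ]
```

Call:
{"api": "apply_moves", "payload": {
  "series": [
    [0.0003,0.005,0,0,0,0],
    [0.0007,0.01,-0.001,0,0,0],
    [0.0009,0.0125,-0.002,0,0,0],
    [0.001,0.014,-0.002,0,0,0],
    [0.001,0.015,-0.002,0,0,0],
    [0.0011,0.016,-0.002,0,0,0],
    [0.0011,0.016,-0.002,0,0,0]
  ]
}}

```text
time: 14.95
eef_pos: [0.5749, 0.1171, 0.0635]
tcp_rot: [0.731, 0.682, -0.0, 0.0]
contact_force: [-0.5, -1.9, -0.8]
opening: 0.465
finger_force: 31.2
```

```bash
python3 b.py
```

```text
borer [ 5.9 41.2 63.5] 86.04 14.95 F [-0.4 -1.9 -0.8] 0.46492185484365744 tilt [-3.e-04 -7.e-04 -1.e+00]
```

Call:
{"api": "apply_moves", "payload": {
  "series": [
    [0.0025,0,0,0,0,0],
    [0.004,-0.0003,0,0,0,0],
    [0.005,-0.0003,0,0,0,0],
    [0.006,-0.0004,0,0,0,0],
    [0.0065,-0.0004,0,0,0,0],
    [0.0065,-0.0004,0,0,0,0]
  ]
}}

```text
time: 15.7
eef_pos: [0.5797, 0.1168, 0.0633]
tcp_rot: [0.731, 0.682, -0.001, -0.0]
contact_force: [-2.2, -4.6, -0.4]
opening: 0.463
finger_force: 31.4
```

```bash
python3 b.py
```

```text
borer [10.7 41.2 63.3] 86.05 15.7 F [-1.8 -4.7 -0.4] 0.46340969796818615 tilt [-1.5e-03 -8.0e-04 -1.0e+00]
```

Call:
{"api": "apply_moves", "payload": {
  "series": [
    [0.0001,0.001,0,0,0,0],
    [0.0001,0.002,0,0,0,0],
    [0.0002,0.003,0,0,0,0],
    [0.0002,0.003,0,0,0,0]
  ]
}}

```text
time: 16.2
eef_pos: [0.5798, 0.1169, 0.0634]
tcp_rot: [0.731, 0.683, -0.003, 0.001]
contact_force: [-4.3, -12.0, 1.1]
opening: 0.461
finger_force: 31.6
```

```bash
python3 b.py
```

```text
borer [10.7 41.3 63.4] 86.11 16.2 F [ -3.4 -12.2   1.1] 0.4613334961413543 tilt [-0.0026 -0.0051 -1.    ]
```

Call:
{"api": "apply_moves", "payload": {
  "series": [
    [0.001,0,0,0,0,0],
    [0.002,-0.0001,0,0,0,0],
    [0.003,-0.0002,0,0,0,0],
    [0.003,-0.0002,0,0,0,0]
  ]
}}

```text
time: 16.7
eef_pos: [0.58, 0.1169, 0.0634]
tcp_rot: [0.731, 0.683, -0.005, -0.001]
contact_force: [-11.9, -12.7, 8.0]
opening: 0.463
finger_force: 32.3
```

```bash
python3 b.py
```

```text
borer [10.9 41.3 63.4] 86.12 16.7 F [-11.  -13.5   8. ] 0.463490868971556 tilt [-0.0093 -0.0051 -0.9999]
```

Both contacts are firm (about 11 N and 13 N). I'll relax most of the preload so the tool is upright, settle, and release.

Call:
{"api": "apply_moves", "payload": {
  "series": [
    [-0.0025,-0.002,-0.001,0,0,0],
    [-0.0025,-0.002,-0.001,0,0,0],
    [-0.0025,-0.002,-0.001,0,0,0]
  ]
}}

```text
time: 17.08
eef_pos: [0.5798, 0.1168, 0.0634]
tcp_rot: [0.731, 0.682, -0.002, -0.0]
contact_force: [-6.4, -7.0, 6.3]
opening: 0.466
finger_force: 32.1
```

```bash
python3 b.py
```

```text
borer [10.8 41.3 63.4] 86.07 17.075 F [-5.9 -7.4  6.3] 0.4658224452520205 tilt [-0.0036 -0.002  -1.    ]
```

Call:
{"api": "apply_moves", "payload": {
  "series": [
    [0,0,0,0,0,0],
    [0,0,0,0,0,0],
    [0,0,0,0,0,0],
    [0,0,0,0,0,0]
  ],
  "jaw": 0.75
}}

```text
time: 17.58
eef_pos: [0.581, 0.118, 0.0628]
tcp_rot: [0.731, 0.682, 0.0, 0.0]
contact_force: [-0.6, -0.5, 1.4]
opening: 0.752
finger_force: 0.0
```

Call:
{"api": "apply_moves", "payload": {
  "series": [
    [0,0,0.03,0,0,0],
    [0,0,0.08,0,0,0],
    [0,0,0.14,0,0,0],
    [0,-0.03,0.19,0,0,0],
    [0,-0.06,0.19,0,0,0],
    [0,-0.06,0.19,0,0,0],
    [0,-0.06,0.19,0,0,0]
  ]
}}

```text
time: 18.45
eef_pos: [0.5803, 0.0702, 0.2139]
tcp_rot: [0.731, 0.682, -0.0, -0.001]
contact_force: [0.2, 0.6, 0.2]
opening: 0.748
finger_force: 0.0
```

```bash
cat > look.py <<'E'
import sys
from b import *
im=snap('wrist',sys.argv[1]); K,T,_=cam('wrist',st)
o=np.array([.5662,.0764,0]); v=cv2.resize(im[:,:,::-1],None,fx=1.5,fy=1.5)
for d in ctrl.silhouettes('blank','wrist'):
    m=d['pixels'].astype(bool); uv=np.array(d['xy'])*[512,384]
    if np.hypot(*(uv-proj(K,T,Rb@[.01,.03,.05]+o)[0]))<60:
        p,c=fit(BL,np.r_[(Rb@[.01,.03,0]+o)[:2],-.07],[(K,T,m)],.03); print('blank in borer mm',(Rb.T@(np.r_[p[:2],0]-o)*1000).round(1),'dth',p[2]+.07,c,m.sum())
def line(P,c): cv2.polylines(v,[np.round(1.5*proj(K,T,np.array(P)/1000@Rb.T+o)).astype(int)],True,c,1)
line([[30,-82.5,40],[30,72.5,40],[45,72.5,40],[45,-82.5,40]],(255,0,0))
line([[-93,-90,30],[93,-90,30],[93,80,30],[-93,80,30]],(255,0,255))
line([[-10,10,74],[30,10,74],[30,80,74],[-10,80,74]],(0,0,255))
cv2.imwrite('pics/o_'+sys.argv[1],v)
E
python3 look.py w4.png
```

```text
borer [ 14.5  -5.2 213.9] 86.01 18.45 F [0.2 0.6 0.2] 0.7476573987510567 tilt [-1.3e-03  6.0e-04 -1.0e+00]
blank in borer mm [10.7 29.5  0. ] dth -0.011180113585187626 0.039167686658506784 4710
```

View pics/o_w4.png

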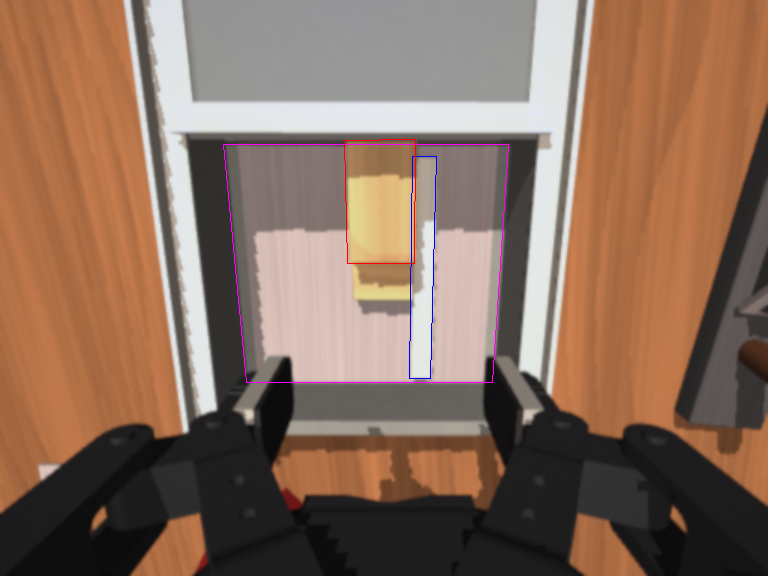

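The blank sits in its place at (380,220): square end at the drill face, right side on the fence line. To make sure it's truly flush, I'll nudge it with shut fingers.

Call:
{"api": "apply_moves", "payload": {
  "series": [
    [-0.03,0.03,0,0,0,0],
    [-0.056,0.0565,0,0,0,0],
    [-0.056,0.0565,0,0,0,0],
    [-0.056,0.0565,-0.06,0,0,0],
    [-0.056,0.0565,-0.12,0,0,0],
    [-0.056,0.0565,-0.17,0,0,0],
    [-0.056,0.0565,-0.19,0,0,0],
    [-0.056,0.0565,-0.19,0,0,0],
    [-0.056,0.0565,-0.19,0,0,0]
  ],
  "jaw": 0
}}

```text
time: 19.68
eef_pos: [0.5376, 0.1149, 0.0646]
tcp_rot: [0.731, 0.682, 0.001, 0.001]
contact_force: [0.4, 0.6, 0.6]
opening: 0.004
finger_force: 0.0
```

Call:
{"api": "apply_moves", "payload": {
  "series": [
    [0.004,-0.0003,0,0,0,0],
    [0.006,-0.0004,0,0,0,0],
    [0.008,-0.0006,0,0,0,0],
    [0.0095,-0.0007,0,0,0,0],
    [0.0105,-0.0007,0,0,0,0],
    [0.0105,-0.0007,0,0,0,0]
  ]
}}

```text
time: 20.42
eef_pos: [0.5443, 0.1144, 0.0626]
tcp_rot: [0.731, 0.682, -0.0, -0.0]
contact_force: [0.3, 0.6, 0.0]
opening: 0.007
finger_force: 0.0
```

```bash
python3 b.py
```

```text
borer [-24.5  36.4  62.6] 86.02 20.425 F [0.3 0.6 0. ] 0.007473764614496954 tilt [-2.e-04 -0.e+00 -1.e+00]
```

Call:
{"api": "apply_moves", "payload": {
  "series": [
    [0.00125,-0.0001,0,0,0,0],
    [0.0025,-0.0002,0,0,0,0],
    [0.004,-0.0003,0,0,0,0],
    [0.005,-0.0003,0,0,0,0],
    [0.005,-0.0003,0,0,0,0]
  ]
}}

```text
time: 21.05
eef_pos: [0.5457, 0.1143, 0.0625]
tcp_rot: [0.731, 0.682, -0.003, -0.003]
contact_force: [-8.9, -0.1, 6.7]
opening: 0.002
finger_force: 4.7
```

```bash
python3 b.py
```

```text
borer [-23.1  36.4  62.5] 86.04 21.05 F [-8.9 -0.7  6.7] 0.0021004696782368575 tilt [-8.e-03 -2.e-04 -1.e+00]
```

Call:
{"api": "apply_moves", "payload": {
  "series": [
    [-0.02,0.001,0,0,0,0],
    [-0.02,0.001,0.03,0,0,0],
    [-0.02,0.001,0.072,0,0,0],
    [-0.02,-0.03,0.08,0,0,0],
    [0,-0.0605,0.08,0,0,0],
    [0.034,-0.0605,0.08,0,0,0],
    [0.034,-0.0605,0.08,0,0,0],
    [0.034,-0.0605,0.04,0,0,0],
    [0.034,-0.0605,0.018,0,0,0],
    [0.034,-0.0605,0.018,0,0,0],
    [0.034,-0.0605,0.018,0,0,0]
  ]
}}

```text
time: 22.42
eef_pos: [0.5759, 0.0659, 0.0778]
tcp_rot: [0.731, 0.682, 0.0, 0.0]
contact_force: [0.3, -0.2, -0.3]
opening: -0.002
finger_force: 0.0
```

Call:
{"api": "apply_moves", "payload": {
  "series": [
    [0.0003,0.004,0,0,0,0],
    [0.0005,0.007,0,0,0,0],
    [0.0006,0.009,0,0,0,0],
    [0.0007,0.0105,0,0,0,0],
    [0.0007,0.0105,0,0,0,0]
  ]
}}

```text
time: 23.05
eef_pos: [0.5761, 0.0742, 0.0771]
tcp_rot: [0.731, 0.682, -0.0, -0.0]
contact_force: [-0.8, -0.7, 0.4]
opening: 0.001
finger_force: 0.0
```

```bash
python3 b.py
```

```text
borer [10.  -1.5 77.1] 86.03 23.05 F [-0.8 -0.7  0.4] 0.000817228457919545 tilt [-1.e-04 -0.e+00 -1.e+00]
```

Call:
{"api": "apply_moves", "payload": {
  "series": [
    [0.0001,0.00125,0,0,0,0],
    [0.0002,0.0025,0,0,0,0],
    [0.0003,0.004,0,0,0,0],
    [0.0003,0.005,0,0,0,0],
    [0.0003,0.005,0,0,0,0]
  ]
}}

```text
time: 23.68
eef_pos: [0.5762, 0.0749, 0.0772]
tcp_rot: [0.731, 0.683, -0.003, 0.002]
contact_force: [-3.2, -11.8, 1.4]
opening: 0.003
finger_force: 5.7
```

```bash
python3 b.py
```

```text
borer [10.1 -0.8 77.2] 86.12 23.675 F [ -2.4 -12.    1.4] 0.0025884396075010244 tilt [-0.0014 -0.0065 -1.    ]
```

Both nudges met firm stops at the expected positions. Now up and over behind the bar, to push the guard shut with closed fingers.

Call:
{"api": "apply_moves", "payload": {
  "series": [
    [0,-0.012,0,0,0,0],
    [0,-0.012,0.06,0,0,0],
    [0,-0.012,0.12,0,0,0],
    [0,-0.012,0.1725,0,0,0],
    [0.001,0.05,0.1725,0,0,0],
    [0.003,0.12,0.1725,0,0,0],
    [0.005,0.18,0.1725,0,0,0],
    [0.005,0.23,0.1725,0,0,0],
    [0.005,0.2465,0.1725,0,0,0],
    [0.005,0.2465,0.1725,0,0,0],
    [0.005,0.2465,0.1725,0,0,0],
    [0.005,0.2465,0.12,0,0,0],
    [0.005,0.2465,0.08,0,0,0],
    [0.005,0.2465,0.0725,0,0,0],
    [0.005,0.2465,0.0725,0,0,0],
    [0.005,0.2465,0.0725,0,0,0]
  ]
}}

```text
time: 25.68
eef_pos: [0.5817, 0.2754, 0.1374]
tcp_rot: [0.731, 0.682, 0.002, 0.001]
contact_force: [0.6, -0.6, -0.1]
opening: 0.001
finger_force: 0.0
```

```bash
python3 b.py
```

```text
borer [  1.5 199.6 137.4] 86.0 25.675 F [ 0.6 -0.5 -0.1] 0.001073688319386137 tilt [ 0.0035  0.001  -1.    ]
```

Call:
{"api": "apply_moves", "payload": {
  "series": [
    [-0.0005,-0.006,0,0,0,0],
    [-0.001,-0.012,0,0,0,0],
    [-0.002,-0.03,0,0,0,0],
    [-0.0045,-0.065,0,0,0,0],
    [-0.007,-0.1,0,0,0,0],
    [-0.0095,-0.135,0,0,0,0],
    [-0.012,-0.17,0,0,0,0],
    [-0.014,-0.2,0,0,0,0],
    [-0.015,-0.218,0,0,0,0],
    [-0.016,-0.226,0,0,0,0],
    [-0.0162,-0.2305,0,0,0,0],
    [-0.0162,-0.2315,0,0,0,0],
    [-0.0162,-0.2315,0,0,0,0]
  ]
}}

```text
time: 27.3
eef_pos: [0.5673, 0.0904, 0.1349]
tcp_rot: [0.731, 0.682, -0.0, -0.0]
contact_force: [0.9, 1.8, 1.3]
opening: -0.001
finger_force: 1.1
```

```bash
python3 b.py
```

```text
borer [1.000e-01 1.400e+01 1.349e+02] 86.06 27.3 F [0.7 1.8 1.3] -0.0013653459205146257 tilt [-4.e-04 -3.e-04 -1.e+00]
```

Call:
{"api": "apply_moves", "payload": {
  "series": [
    [-0.0001,-0.00125,0,0,0,0],
    [-0.0002,-0.0025,0,0,0,0],
    [-0.0003,-0.004,0,0,0,0],
    [-0.0003,-0.005,0,0,0,0],
    [-0.0003,-0.005,0,0,0,0]
  ]
}}

```text
time: 27.92
eef_pos: [0.5671, 0.0883, 0.1349]
tcp_rot: [0.732, 0.682, 0.002, -0.002]
contact_force: [1.4, 10.0, 1.4]
opening: -0.005
finger_force: 4.9
```

```bash
python3 b.py
```

```text
borer [1.000e-01 1.190e+01 1.349e+02] 85.97 27.925 F [ 0.7 10.1  1.4] -0.004999895426695181 tilt [ 6.0e-04  4.7e-03 -1.0e+00]
```

The stop came at 11.9 mm, against 12 mm expected: the guard is shut. Backing off, rising, and checking.

Call:
{"api": "apply_moves", "payload": {
  "series": [
    [0.001,0.015,0,0,0,0],
    [0.001,0.02,0.03,0,0,0],
    [0.001,0.02,0.08,0,0,0],
    [0.001,0.0,0.13,0,0,0],
    [0,-0.05,0.17,0,0,0],
    [0,-0.08,0.17,0,0,0],
    [0,-0.08,0.17,0,0,0],
    [0,-0.08,0.17,0,0,0]
  ]
}}

```text
time: 28.92
eef_pos: [0.5665, 0.0225, 0.2701]
tcp_rot: [0.731, 0.682, -0.001, -0.001]
contact_force: [0.2, 0.1, 0.2]
opening: -0.0
finger_force: 0.0
```

```bash
python3 look.py w5.png
```

```text
borer [  4.1 -53.8 270.1] 86.02 28.925 F [0.2 0.1 0.2] -0.00015705675050668304 tilt [-2.4e-03 -1.0e-04 -1.0e+00]
```

View pics/o_w5.png

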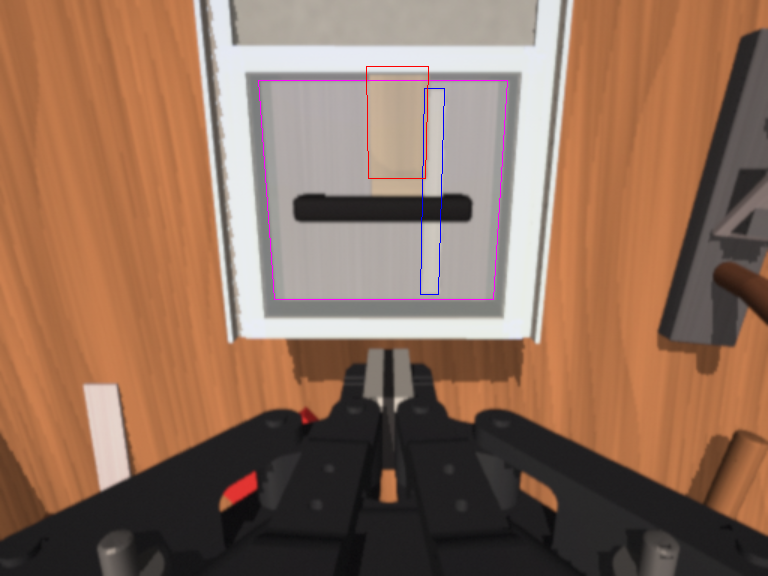

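The guard is shut over the chamber (front edge at row 338, bar at 382,208). The blank shows through it at (397,130), against the drill face and fence, and the robot touches nothing. Handing in.

```bash
python3 -c "from plant import ctrl; print(ctrl.sign_off())"
```

```text
the job is handed in; nothing more can be done
None
```

The job is handed in: I opened the guard to its stop, laid the stepped blank flush against the drill face and fence, and slid the guard fully shut over it at about 29 s, without touching the plain blank.

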